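# Close the pressure vessel with its ratchet clamp

## Robot

A 7-joint arm with a two-finger parallel gripper is mounted at the origin on the work surface. World frame = base frame: x ahead of the robot, y to its left, z up, the work surface at z = 0. Lengths are in m, angles in rad, forces in N, time in s.
With the tool pointing down it reaches from about 0.4 to 0.875 m from the base axis. Payload 4.4 kg.
Tool frame: the origin (TCP) lies on the front face of the gripper's body, between the roots of the fingers; the fingertips stand 73 mm ahead of it and the grasp point (between the pads) lies 54 mm ahead of it; z points along the fingers, y is the line along which they close (so a half turn about z gives the same grasp; the last joint's range is limited). The gripper opens to 85 mm and grips with 20 to 120 N. Pads are 22 mm wide; open, the fingers measure 114 mm over their backs; the gripper's body (76 mm by 85 mm) begins 54 mm behind the grasp point. The pads swing forward as they close: fully open they stand 13 mm farther back than shut.
Start: joints at [-1.383, 0.628, 0.038, 1.517, -0.027, 0.996, -0.02], TCP at [0.163, 0.629, 0.304] pointing down, gripper open.
Joint ranges: [-3.06, 3.06], [-0.37, 2.12], [-1.25, 1.32], [0.18, 2.47], [-1.1, 4.24], [0.23, 1.98], [-2.94, 2.94]. Speed limits (rad/s): [2.57, 2.57, 3.14, 3.14, 3.14, 3.14, 3.14].

## Interface

Orientations are given as a 3x3 rotation matrix whose columns are the frame's x, y, z axes.
In Python, from plant import bot gives the robot as it stands.
- The arm moves only by the tool send_rows, never from a script. Its argument "targets" is a list that holds one entry, the list of rows, each a list of 5 numbers: the shift along the world's x, y, z in cm, then the turn about the world's z in rad, then the opening in per cent of the stroke, from 0 (shut) to 100 (fully open). In form: [[[tx, ty, tz, turn, gripper], ...]]. A call has 1 to 10 rows; each row shifts and turns the commanded pose from where the row before left it; what a row does not reach is not made up. A row lasts 1/10 s, in which the tool goes at most 50 mm and 8.59 degrees, less where a joint would pass 70% of its speed; a pose out of reach is approached as far as the arm can. A call is refused whole if a number of a shift passes 5 or a number of a turn 0.15, either way. A call with a gripper value outside its range is refused whole. The fingers move at their own pace and stop on an object; the grip force is fixed at half the most. Time passes only in rows, so rows that do not move let the fingers close. It gives the time, the measured TCP pose, the force, the opening and the grip force at its end, in the units of the state.
- bot.observe(): the state, without advancing time (a new reading comes with each control period).
- bot.get_image(name): name is "scene" or "top"; returns (picture, depth): 480x640x3 uint8, red, green, blue; 480x640 float32, m along the optical axis (not along the pixel's ray), 0 where there is no reading.
- bot.camera_params(name): a dict with "fx", "fy", "cx", "cy" (pixels), "dist_coeffs" ([k1, k2, p1, p2, k3] as OpenCV has them; the pictures are not rectified), "R" (3x3) and "t" (3): a world point X has camera coordinates R X + t. Camera axes: x right, y down, z forward; pixel columns grow to the right and rows downward; lengths in m; the calibration is good to about 2 mm. A picture is of the moment at which its call begins. camera_params takes no time and is no camera call.
- bot.job_done(): hands the job in; it is judged then, once.
Trained networks look in the newest picture that a camera, given by its name, has taken for a name from the list of things; names that differ only in an ending like _2 or _b are one class to them, and where a whole thing is asked for, a point or a joint stands for the part that bears it (a point fixed in the world has none). Each returns a list of dicts, best first, with "confidence" (0 to 1); they miss things now and then, are a little off and sometimes report something else, mostly with a low value. They report only what shows in the picture. A call takes as long as a camera call.
- bot.outline_of(camera, query): "mask" (480x640 bool, what is visible of it) and "location" ([row, column] in pixels, amid what is visible of it).
The state is a dict: "time_s": time; "q": joint angles; "joint_velocities": joint speeds; "joint_torque": joint torques, N m; "tcp_pos": TCP position; "eef_rot": TCP orientation; "ft_force": force on the tool from outside, world axes, zero at the start; "torque": the same for the moment, N m; "grip_width": opening from 0.0 (shut) to 1.0 (fully open); "grasp_force": force on a finger pad.
Only numpy, scipy, OpenCV 4.12 (cv2) and the standard library are available. Lean on these libraries where they do the work, as an engineer would, in place of code of your own. Each camera call takes 0.05 s, during which the arm holds its last target. There are 200 camera calls.

## Task

The clamp screw over the pressure vessel's lid is slack and its ratchet is set to loosen. Flip the ratchet's red direction lever over to tighten (clockwise), then work the blue handle back and forth until the screw bears firmly on the lid: stop once the pull on the handle has clearly stiffened, by some 4 N over what it takes while the screw runs free, and do not heave on it, or the seal is crushed. Let go with the lever left on tighten, and leave the other things on the bench alone.

Things in the scene. Friction and masses are not known exactly. Their poses are not given: they have to be found in the camera images.
- vessel: Steel pressure vessel bolted to the bench (grey base 140 x 200 mm, 110 mm round body, crosshead on two pillars). Origin: centre of the base's underside, z up; its z axis is the ratchet's axis, its +y axis the way the handle points at handle = 0. On the lid stand a gauge (-x side) and a valve (+x side), up to 260 mm high, within 70 mm of the axis.
- ratchet_axis (a point): Point on the ratchet's upright axis, at the height of the handle's middle, 198 mm above the bench. The screw goes down 1.27 mm per rad. At the start its brass foot is 1.2 to 2.8 rad of tightening away from the lid; from where it meets the lid the torque rises by 0.2 N m per 0.1 rad. The screw holds by its own friction when let go.
- handle (a joint): Angle of the ratchet handle, rad, clockwise from above counts up; swings -0.65 to 0.65, stays where left (drag 0.25 N m). With the lever on tighten a swing up turns the screw, a swing down clicks back over the 20 teeth (up to 0.31 rad of each swing is lost before it catches).
- handle_grip (a point): Middle of the blue round grip (27 mm thick, level, from 100 to 180 mm off the axis): 140 mm off the axis, 198 mm above the bench. y axis outward along the handle, z up. Pull here, square to the handle, without twisting it: 6 to 9 N running free, less once you stand still. Judge the rise, felt the same way: right at 2.5 to 5.5 N more (aim at 4), seal crushed at 8 N more.
- direction (a joint): Angle of the red-knobbed direction lever about its pivot on the handle, rad: -0.28 loosen, +0.28 tighten (clockwise from above). A spring snaps it to either side of the middle (about 2 N at the knob). On the tighten side it may rest at only 0.08 until the handle swings and the pawl drops between two teeth.
- lever_knob (a point): Middle of the red upright knob on the direction lever: 12 mm thick, 30 mm tall, from 208 to 238 mm above the bench, clear above the handle's shank (top at 202 mm). The lever's pivot is 36 mm from the ratchet's axis along the handle, the knob 48 mm further out: 13 mm to either side of the handle's middle line. y axis from pivot to knob, z up.
- lid: Steel lid on its seal, with gauge and valve. Origin: the vessel's origin, less what the screw has pressed the lid down: 0.13 mm per 0.1 rad after contact (about 0.36 mm for 4 N more pull at the grip), too little to be measured from outside; right between 0.18 and 0.52 mm
- spanner: spare steel spanner lying on the bench, 170 mm; leave alone
- seal_ring: spare white seal ring, 88 mm across, lying on the bench; leave alone
- liner: white cup, 72 mm across, 80 mm tall, on the bench; leave alone
- beaker: glass beaker, 70 mm across, 95 mm tall; leave alone
- amber_bottle: brown glass bottle with blue cap, 68 mm across, 145 mm tall; leave alone
- white_bottle: white bottle with red cap, 72 mm across, 150 mm tall; leave alone
- pen: blue pen lying on the bench, 130 mm; leave alone

How it is judged:
On the way, in this order (a step that is already met when the one before it is completed fails the run):
1. the direction lever is flipped over to tighten (value of joint direction above 0.05 rad), for 0.2 s.
2. the screw's foot has come to bear on the lid and begun to press it down (z of lid in the frame of vessel below -0.0001 m), for 0.1 s.
At the end, for the whole second after the job is handed in: the lid is pressed down on its seal by 0.18 to 0.52 mm (2.5 to 5.5 N more pull at the handle's grip than running free), the direction lever is on tighten (direction above 0.05), and the handle is let go and at rest (z of lid in the frame of vessel between -0.00052 and -0.00018 m and value of joint direction above 0.05 rad and velocity of joint handle between -0.05 and 0.05 rad/s); the robot touches nothing.
It fails at once if the seal is crushed: the lid is pressed down by more than 0.7 mm (z of lid in the frame of vessel below -0.0007 m).
It fails at once if another thing on the bench is pushed more than 30 mm (distance of any of spanner, seal_ring, liner, beaker, amber_bottle, white_bottle, pen from where it was at the start of the episode above 0.03 m).
It also fails if it takes over 72 s, if anything falls off the work surface, if the arm or the gripper's body presses on something with over 40 N, if the wrist force passes 120 N, or if a joint passes its speed limit or range.

## Working session

There is one attempt and no reset: what is moved stays moved. The work goes in short steps, Python scripts to look and compute and a tool call to move; the robot and the scene stay as the last step left them, time stands still between calls to the robot, and variables do not carry over. Pictures are saved under pics/ and viewed, at most 10 in all, crops included, and the job is handed in when it is done.

Besides the shell and the picture viewer there is one more tool, called by a JSON object that holds its "method" and its "body", one argument or row to a line. send_rows: Moves the arm, as the interface text tells. Its arguments: {"type":"object","properties":{"targets":{"type":"array"}},"required":["targets"]}

```bash
mkdir -p pics; cat > h.py <<'E'
from plant import bot
import numpy as np, cv2
def world(cam,uv,d):
    p=bot.camera_params(cam);K=np.array([[p['fx'],0,p['cx']],[0,p['fy'],p['cy']],[0,0,1.]])
    uv=np.float64(uv).reshape(-1,1,2)
    n=cv2.undistortPoints(uv,K,np.array(p['dist_coeffs'],float)).reshape(-1,2)
    d=np.ravel(d)
    return (np.c_[n*d[:,None],d]-np.array(p['t']))@np.array(p['R'])
def pts(cam,mask,dep):
    r,c=np.nonzero(mask&(dep>0));return world(cam,np.c_[c,r],dep[r,c])
E
python3 - <<'E'
from h import *
for c in ['scene','top']:
    im,d=bot.get_image(c);cv2.imwrite(f'pics/{c}0.png',im[...,::-1])
    p=bot.camera_params(c);print(c,-np.array(p['R']).T@np.array(p['t']))
    for q in ['vessel','handle_grip','lever_knob','handle','direction']:
        for o in bot.outline_of(c,q)[:2]:
            P=pts(c,o['mask'],d);print(q,round(o['confidence'],2),np.int32(o['location']),o['mask'].sum(),np.median(P,0).round(3) if len(P) else '',P.min(0).round(3) if len(P) else '',P.max(0).round(3) if len(P) else '')
s=bot.observe();print(s['time_s'],s['tcp_pos'],s['eef_rot'],s['ft_force'],s['grip_width'])
E
```

```text
scene [ 1.04374813 -0.97411083  1.01887891]
vessel 0.87 [264 329] 5483 [ 0.588 -0.048  0.121] [ 0.412 -0.184 -0.004] [0.642 0.335 0.261]
handle_grip 0.6 [208 347] 581 [0.589 0.061 0.203] [ 0.448 -0.059 -0.01 ] [0.617 0.373 0.237]
lever_knob 0.53 [207 344] 137 [0.576 0.051 0.209] [ 0.426 -0.005 -0.004] [0.591 0.382 0.239]
handle 0.68 [208 344] 705 [0.588 0.056 0.202] [ 0.432 -0.059 -0.01 ] [0.617 0.381 0.239]
handle 0.58 [263 328] 5610 [ 0.588 -0.047  0.117] [ 0.385 -0.178 -0.01 ] [0.642 0.366 0.26 ]
direction 0.66 [210 344] 85 [0.578 0.051 0.211] [ 0.57  -0.003  0.194] [0.59  0.061 0.237]
top [ 0.42376774 -0.0368676   1.24812539]
handle_grip 0.73 [232 283] 1677 [0.586 0.044 0.202] [ 0.54  -0.053 -0.007] [0.652 0.193 0.24 ]
lever_knob 0.51 [234 291] 237 [0.575 0.031 0.208] [ 0.562 -0.     0.194] [0.589 0.063 0.24 ]
handle 0.67 [228 284] 1698 [0.585 0.037 0.202] [ 0.539 -0.053 -0.004] [0.649 0.163 0.24 ]
direction 0.58 [232 291] 233 [0.574 0.027 0.208] [ 0.564 -0.002  0.191] [0.591 0.063 0.24 ]
direction 0.23 [181 329] 459 [ 0.705 -0.069  0.003] [ 0.657 -0.117 -0.005] [ 0.746 -0.029  0.011]
0.6 [0.16318044 0.62918428 0.30392324] [[-9.67965346e-01  2.51083828e-01 -3.27233819e-05]
 [ 2.51083828e-01  9.67965346e-01  7.09745477e-06]
 [ 3.34571558e-05 -1.34622172e-06 -9.99999999e-01]] [ 0.43852033 -0.6397398  -0.29683814] 1.0017059413248024
```

View pics/top0.png

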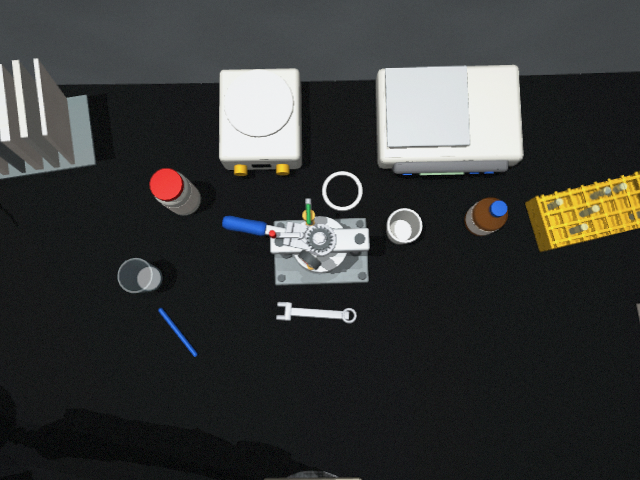

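View pics/scene0.png

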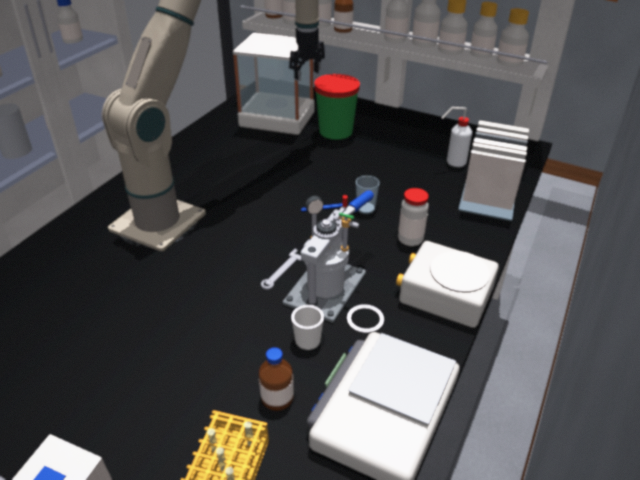

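```bash
python3 - <<'E'
from h import *
im,d=bot.get_image('top')
hsv=cv2.cvtColor(im,cv2.COLOR_RGB2HSV).astype(int)
r,c=np.nonzero(d>0);P=np.full(d.shape+(3,),np.nan);P[r,c]=world('top',np.c_[c,r],d[r,c])
z=P[...,2];near=(abs(P[...,0]-.59)<.2)&(abs(P[...,1]-0.02)<.25)
H,S,V=hsv[...,0],hsv[...,1],hsv[...,2]
blue=near&(abs(H-110)<15)&(S>100)&(z>.17)&(z<.215)
red=near&((H<8)|(H>172))&(S>120)&(z>.2)&(z<.245)
for n,m in [('blue',blue),('red',red)]:
    Q=P[m];print(n,len(Q),np.nanmedian(Q,0).round(4),Q.min(0).round(3),Q.max(0).round(3))
    e=np.linalg.svd(Q[:,:2]-Q[:,:2].mean(0),full_matrices=False)[2][0];print(Q.mean(0).round(4),e.round(3))
Q=P[red&(z>.23)];print('knob top',len(Q),Q.mean(0) if len(Q) else '')
for lo,hi in [(.19,.205),(.205,.225),(.225,.27)]:
    Q=P[near&(z>lo)&(z<hi)];print(lo,len(Q),Q.min(0).round(3),Q.max(0).round(3),np.median(Q,0).round(3))
E
```

```text
blue 600 [0.5945 0.1128 0.2072] [0.577 0.072 0.192] [0.615 0.154 0.214]
[0.5946 0.1129 0.2066] [-0.19  -0.982]
red 41 [0.573  0.0587 0.2348] [0.569 0.054 0.201] [0.58  0.068 0.24 ]
[0.5737 0.0588 0.2325] [-0.7   -0.714]
knob top 34 [0.57417026 0.05886351 0.23560585]
0.19 1290 [ 0.538 -0.104  0.19 ] [0.615 0.154 0.205] [0.579 0.004 0.199]
0.205 876 [ 0.516 -0.045  0.205] [0.64  0.153 0.225] [0.59  0.072 0.209]
0.225 380 [ 0.509 -0.027  0.225] [0.628 0.064 0.262] [ 0.532 -0.005  0.248]
```

The top view shows the handle pointing left (world +y): the grip is at about (243,225) px and the ratchet at (320,238). The red knob at (272,233) is on the handle's -x side, which is loosen, and clockwise is toward +x. The scene view agrees, with the gauge near and the green valve on the far side. Next I'll refine the axis and start the transit.

```bash
python3 - <<'E'
from h import *
im,d=bot.get_image('top')
o=bot.outline_of('top','vessel')
r,c=np.nonzero(d>0);P=np.full(d.shape+(3,),np.nan);P[r,c]=world('top',np.c_[c,r],d[r,c])
z=P[...,2];rr=np.arange(480)[:,None];cc=np.arange(640)[None]
roi=(rr>212)&(rr<290)&(cc>268)&(cc<375)
g=cv2.cvtColor(im,cv2.COLOR_RGB2GRAY)
m=roi&(z>0.004)&(z<.03)&(g>40);Q=P[m];print('base',len(Q),np.percentile(Q,[1,50,99],axis=0).round(3))
print(cv2.minAreaRect(np.float32(Q[:,:2]*1000)))
# crosshead top (bar, aligned to vessel y)
m=roi&(z>.14)&(z<.196)
h,e=np.histogram(z[roi&(z>.03)],40);print([(round(a,3),b) for a,b in zip(e,h) if b>25])
w=P[(rr>222)&(rr<252)&(cc>305)&(cc<336)]
for lo in np.arange(.19,.24,.005):
    q=w[(w[:,2]>lo)&(w[:,2]<lo+.005)]
    if len(q)>20:print(round(lo,3),len(q),q.mean(0).round(4),q.min(0).round(3),q.max(0).round(3))
big=cv2.resize(im[190:300,210:390],None,fx=4,fy=4,interpolation=cv2.INTER_CUBIC);cv2.imwrite('pics/crop1.png',big[...,::-1])
E
```

```text
base 2480 [[ 0.498 -0.123  0.007]
 [ 0.527 -0.039  0.013]
 [ 0.637  0.074  0.023]]
((568.2691040039062, -23.765716552734375), (140.49908447265625, 201.3998565673828), 0.9651797413825989)
[(np.float64(0.124), np.int64(101)), (np.float64(0.129), np.int64(573)), (np.float64(0.135), np.int64(70)), (np.float64(0.169), np.int64(28)), (np.float64(0.175), np.int64(47)), (np.float64(0.181), np.int64(791)), (np.float64(0.186), np.int64(465)), (np.float64(0.192), np.int64(403)), (np.float64(0.198), np.int64(434)), (np.float64(0.204), np.int64(270)), (np.float64(0.209), np.int64(121)), (np.float64(0.215), np.int64(35)), (np.float64(0.221), np.int64(52)), (np.float64(0.232), np.int64(64)), (np.float64(0.238), np.int64(37)), (np.float64(0.243), np.int64(37)), (np.float64(0.249), np.int64(88)), (np.float64(0.255), np.int64(100))]
0.19 223 [ 0.5719 -0.0254  0.1927] [ 0.546 -0.053  0.19 ] [0.597 0.001 0.195]
0.195 87 [ 0.5677 -0.0267  0.1972] [ 0.545 -0.053  0.195] [0.596 0.    0.2  ]
0.2 241 [ 0.5675 -0.0236  0.2027] [ 0.545 -0.047  0.2  ] [0.591 0.    0.205]
0.205 96 [ 0.5683 -0.0254  0.2069] [ 0.547 -0.046  0.205] [ 0.59  -0.004  0.21 ]
0.21 63 [ 0.5685 -0.0246  0.2129] [ 0.557 -0.035  0.21 ] [ 0.579 -0.013  0.215]
0.215 23 [ 0.5683 -0.025   0.216 ] [ 0.56  -0.031  0.215] [ 0.576 -0.017  0.218]
```

View pics/crop1.png

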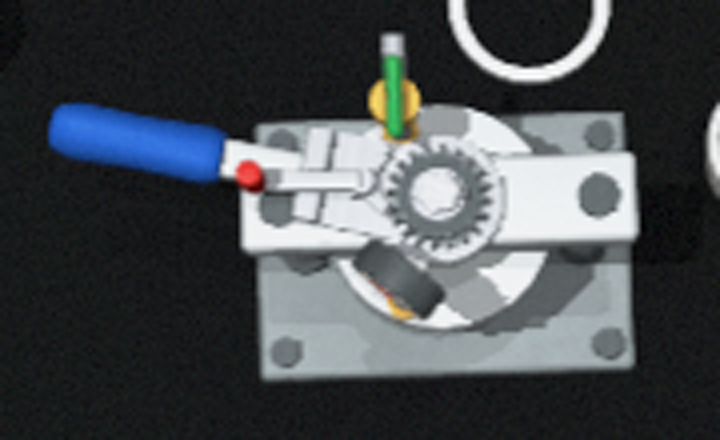

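{"method": "send_rows", "body": {
  "targets": [
    [[2.3,-3.5,0,-0.095,0],[2.3,-3.5,0,-0.095,0],[2.3,-3.5,0,-0.095,0],[2.3,-3.5,0,-0.095,0],[2.3,-3.5,0,-0.095,0],[2.3,-3.5,0,-0.095,0],[2.3,-3.5,0,-0.095,0],[2.3,-3.5,0,-0.095,0]]
  ]
}}

```text
time_s: 1.55
tcp_pos: [0.3479, 0.3478, 0.3043]
eef_rot: [[-0.525, 0.851, 0.0], [0.851, 0.525, 0.001], [0.0, 0.001, -1.0]]
ft_force: [0.8, -0.3, 0.1]
grip_width: 0.001
grasp_force: 0.0
```

{"method": "send_rows", "body": {
  "targets": [
    [[2.35,-3.55,0,-0.093,0],[2.35,-3.55,0,-0.093,0],[2.35,-3.55,0,-0.093,0],[2.35,-3.55,0,-0.093,0],[2.35,-3.55,0,-0.093,0],[2.35,-3.55,0,-0.093,0],[2.35,-3.55,0,-0.093,0],[2.35,-3.55,0,-0.093,0],[0,0,-1,0,0],[0,0,-0.7,0,0]]
  ]
}}

```text
time_s: 2.55
tcp_pos: [0.5353, 0.0643, 0.2864]
eef_rot: [[0.188, 0.982, -0.0], [0.982, -0.188, -0.0], [-0.0, -0.0, -1.0]]
ft_force: [-0.6, 1.5, -0.8]
grip_width: 0.002
grasp_force: 0.0
```

{"method": "send_rows", "body": {
  "targets": [
    [[0.5,-0.1,0,0,0],[0.5,-0.1,0,0,0],[0.4,-0.1,0,0,0],[0.3,0,0,0,0],[0.3,-0.1,0,0,0],[0.3,0,0,0,0],[0.3,-0.1,0,0,0]]
  ]
}}

```text
time_s: 3.25
tcp_pos: [0.5612, 0.0605, 0.2869]
eef_rot: [[0.185, 0.983, -0.001], [0.983, -0.185, 0.0], [0.0, -0.001, -1.0]]
ft_force: [-0.8, 0.8, 0.0]
grip_width: -0.0
grasp_force: 0.4
```

{"method": "send_rows", "body": {
  "targets": [
    [[0.3,0,0,0,0],[0.3,0,0,0,0]]
  ]
}}

```text
time_s: 3.45
tcp_pos: [0.5676, 0.0601, 0.287]
eef_rot: [[0.186, 0.983, 0.0], [0.983, -0.186, -0.0], [-0.0, 0.0, -1.0]]
ft_force: [-0.0, -0.0, -0.3]
grip_width: -0.0
grasp_force: 0.0
```

{"method": "send_rows", "body": {
  "targets": [
    [[0.3,0,0,0,0],[0.3,0,0,0,0]]
  ]
}}

```text
time_s: 3.65
tcp_pos: [0.5727, 0.0602, 0.2867]
eef_rot: [[0.186, 0.983, -0.002], [0.983, -0.186, 0.0], [-0.0, -0.002, -1.0]]
ft_force: [-4.7, 0.2, 0.2]
grip_width: -0.001
grasp_force: 1.8
```

```bash
cat >> h.py <<'E'
A=np.array([.5683,-.0243])
def look(name):
    im,d=bot.get_image('top')
    hsv=cv2.cvtColor(im,cv2.COLOR_RGB2HSV).astype(int)
    P=np.full(d.shape+(3,),np.nan);r,c=np.nonzero(d>0);P[r,c]=world('top',np.c_[c,r],d[r,c])
    H,S=hsv[...,0],hsv[...,1];z=P[...,2];near=(abs(P[...,0]-.58)<.16)&(abs(P[...,1]-.05)<.17)
    for n,m in [('blue',(abs(H-110)<15)&(S>100)&(z>.17)&(z<.217)),('red',((H<8)|(H>172))&(S>120)&(z>.2)&(z<.245))]:
        Q=P[m&near]
        if len(Q):
            v=np.median(Q,0)[:2]-A;print(n,len(Q),(v+A).round(4),'r',np.hypot(*v).round(3),'ang',np.arctan2(v[0],v[1]).round(3))
    cv2.imwrite(f'pics/{name}.png',cv2.resize(im[170:310,190:390],None,fx=4,fy=4,interpolation=cv2.INTER_CUBIC)[...,::-1])
E
python3 -c "
from h import *
look('c2');s=bot.observe();print(s['tcp_pos'],s['ft_force'],s['time_s'])"
```

```text
[0.57320308 0.06025388 0.28664838] [-1.51792565  0.86348752 -0.46097653] 3.7
```

View pics/c2.png

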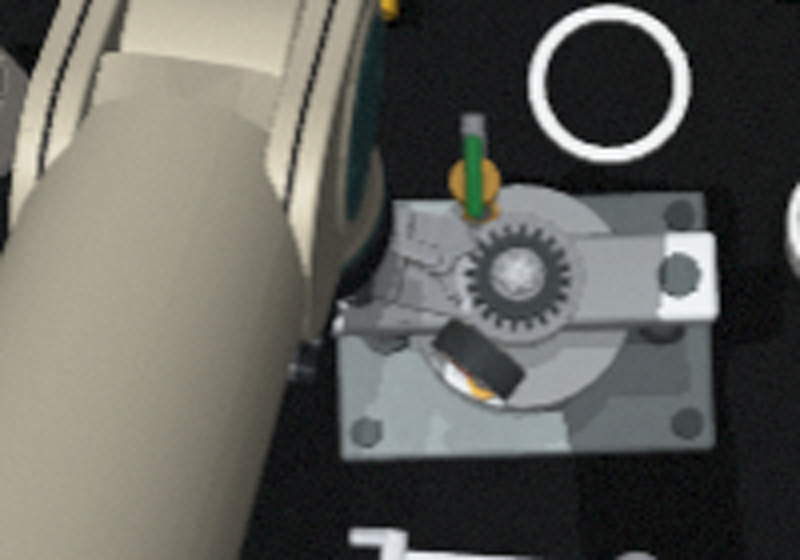

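The arm hides the knob in this view; only the ratchet at (518,272) and part of the shank show. I'll retreat to look.

{"method": "send_rows", "body": {
  "targets": [
    [[-1.5,0,0,0,0],[-2,0,2,0,30],[-2,2,4,0,60],[-2,4,2,0,60],[-2,4,0,0,60],[-2,4,0,0,60]]
  ]
}}

```text
time_s: 4.3
tcp_pos: [0.458, 0.2016, 0.3681]
eef_rot: [[0.187, 0.982, 0.003], [0.982, -0.187, 0.002], [0.002, 0.003, -1.0]]
ft_force: [1.1, 0.1, 0.0]
grip_width: 0.605
grasp_force: 0.0
```

```bash
python3 -c "
from h import *
look('c3');s=bot.observe();print(s['tcp_pos'],s['ft_force'],s['time_s'],s['grip_width'])"
```

```text
blue 600 [0.5962 0.1127] r 0.14 ang 0.201
red 40 [0.5883 0.0567] r 0.083 ang 0.242
[0.45362315 0.21019186 0.36694006] [-3.11972075  7.17645018 -1.6651744 ] 4.35 0.5988871868927951
```

View pics/c3.png

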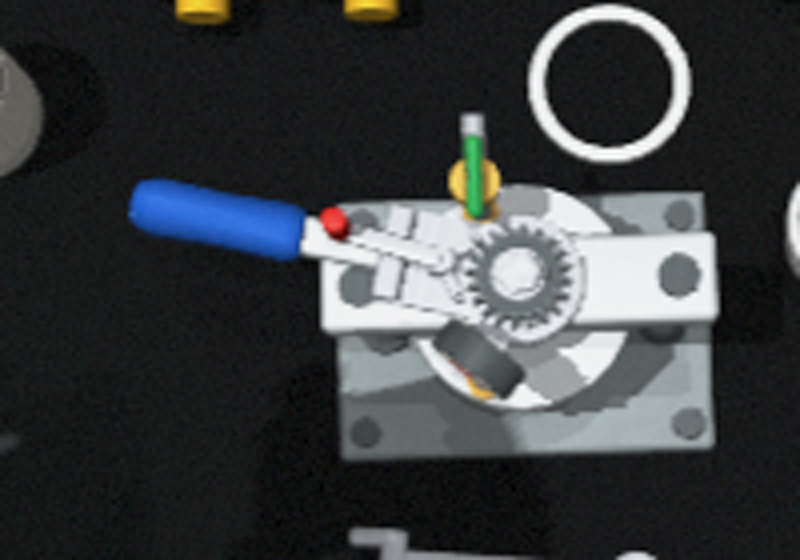

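The knob at (335,222) is now on the +x side. The lever is at about +0.08, flipped and partly seated as the task text predicts. Next I'll straddle the grip.

{"method": "send_rows", "body": {
  "targets": [
    [[2.9,-1.9,0,0,60],[2.9,-2,0,0,60],[2.9,-2,0,0,60],[2.9,-2,0,0,60],[2.9,-2,0,0,60],[0,0,-2,0,60],[0,0,0,0,60],[0,0,0,0,60]]
  ]
}}

```text
time_s: 5.15
tcp_pos: [0.6028, 0.1016, 0.3467]
eef_rot: [[0.185, 0.983, -0.001], [0.983, -0.185, 0.0], [0.0, -0.001, -1.0]]
ft_force: [1.0, 0.4, -0.1]
grip_width: 0.597
grasp_force: 0.0
```

{"method": "send_rows", "body": {
  "targets": [
    [[-0.7,1.1,0,0,60],[0,0,-2.5,0,60],[0,0,-2.5,0,60],[0,0,-2.5,0,60],[0,0,-2.3,0,60],[0,0,0,0,60],[0,0,0,0,42],[0,0,0,0,42],[0,0,0,0,42]]
  ]
}}

```text
time_s: 6.05
tcp_pos: [0.5968, 0.1126, 0.2505]
eef_rot: [[0.186, 0.983, 0.003], [0.983, -0.186, 0.001], [0.001, 0.002, -1.0]]
ft_force: [-0.2, -0.6, 0.4]
grip_width: 0.421
grasp_force: 0.0
```

```bash
cat > plan.py <<'E'
import sys,numpy as np,json
a,b,n=float(sys.argv[1]),float(sys.argv[2]),int(sys.argv[3])
f=np.linspace(a,b,n+1);X=np.c_[np.sin(f),np.cos(f)]*14
c=np.round(X-X[0],2);d=np.diff(c,axis=0)
print([[round(float(x),2),round(float(y),2),0,round(-(b-a)/n,4),42] for x,y in d])
E
python3 plan.py .2 -.62 10; python3 plan.py -.62 -.22 10;python3 plan.py -.22 .18 10;python3 plan.py .18 .38 5;python3 plan.py .38 .62 6
```

```text
[[-1.13, 0.18, 0, 0.082, 42], [-1.15, 0.09, 0, 0.082, 42], [-1.15, -0.01, 0, 0.082, 42], [-1.14, -0.1, 0, 0.082, 42], [-1.13, -0.19, 0, 0.082, 42], [-1.11, -0.28, 0, 0.082, 42], [-1.09, -0.38, 0, 0.082, 42], [-1.05, -0.46, 0, 0.082, 42], [-1.01, -0.55, 0, 0.082, 42], [-0.96, -0.63, 0, 0.082, 42]]
[[0.46, 0.32, 0, -0.04, 42], [0.48, 0.29, 0, -0.04, 42], [0.48, 0.28, 0, -0.04, 42], [0.5, 0.26, 0, -0.04, 42], [0.51, 0.24, 0, -0.04, 42], [0.51, 0.22, 0, -0.04, 42], [0.53, 0.19, 0, -0.04, 42], [0.53, 0.18, 0, -0.04, 42], [0.54, 0.16, 0, -0.04, 42], [0.54, 0.13, 0, -0.04, 42]]
[[0.55, 0.11, 0, -0.04, 42], [0.55, 0.09, 0, -0.04, 42], [0.56, 0.07, 0, -0.04, 42], [0.56, 0.04, 0, -0.04, 42], [0.56, 0.02, 0, -0.04, 42], [0.56, 0.0, 0, -0.04, 42], [0.55, -0.02, 0, -0.04, 42], [0.56, -0.04, 0, -0.04, 42], [0.56, -0.07, 0, -0.04, 42], [0.55, -0.09, 0, -0.04, 42]]
[[0.55, -0.11, 0, -0.04, 42], [0.54, -0.13, 0, -0.04, 42], [0.54, -0.16, 0, -0.04, 42], [0.53, -0.18, 0, -0.04, 42], [0.53, -0.19, 0, -0.04, 42]]
[[0.52, -0.22, 0, -0.04, 42], [0.5, -0.24, 0, -0.04, 42], [0.5, -0.26, 0, -0.04, 42], [0.49, -0.27, 0, -0.04, 42], [0.47, -0.3, 0, -0.04, 42], [0.46, -0.32, 0, -0.04, 42]]
```

{"method": "send_rows", "body": {
  "targets": [
    [[-1.13,0.18,0,0.082,42],[-1.15,0.09,0,0.082,42],[-1.15,-0.01,0,0.082,42],[-1.14,-0.1,0,0.082,42],[-1.13,-0.19,0,0.082,42]]
  ]
}}

```text
time_s: 6.55
tcp_pos: [0.5402, 0.1125, 0.2503]
eef_rot: [[-0.225, 0.974, 0.004], [0.974, 0.225, 0.001], [0.0, 0.005, -1.0]]
ft_force: [2.4, 1.2, -0.1]
grip_width: 0.42
grasp_force: 0.9
```

{"method": "send_rows", "body": {
  "targets": [
    [[-1.11,-0.28,0,0.082,42],[-1.09,-0.38,0,0.082,42],[-1.05,-0.46,0,0.082,42],[-1.01,-0.55,0,0.082,42],[-0.96,-0.63,0,0.082,42],[0,0,0,0,42]]
  ]
}}

```text
time_s: 7.15
tcp_pos: [0.4866, 0.0884, 0.25]
eef_rot: [[-0.591, 0.807, 0.001], [0.807, 0.591, 0.001], [-0.0, 0.001, -1.0]]
ft_force: [0.4, -0.5, -0.5]
grip_width: 0.42
grasp_force: 0.0
```

```bash
cat > st.py <<'E'
from h import *
s=bot.observe();p=s['tcp_pos'][:2]-A;ph=np.arctan2(*p);t=np.array([np.cos(ph),-np.sin(ph)])
R=np.array(s['eef_rot']);print('t',s['time_s'],'phi',ph.round(4),'r',np.hypot(*p).round(4),'z',s['tcp_pos'][2].round(4),'yaw',np.arctan2(-R[1,1],R[0,1]).round(3),'Ft',(np.array(s['ft_force'])[:2]@t).round(2),np.round(s['ft_force'],2),np.round(s['torque'],2))
E
python3 st.py
```

```text
t 7.15 phi -0.627 r 0.1392 z 0.25 yaw -0.632 Ft 0.03 [ 0.37 -0.46 -0.55] [ 0.02 -0.    0.  ]
```

{"method": "send_rows", "body": {
  "targets": [
    [[0.46,0.32,0,-0.04,42],[0.48,0.29,0,-0.04,42],[0.48,0.28,0,-0.04,42],[0.5,0.26,0,-0.04,42],[0.51,0.24,0,-0.04,42],[0.51,0.22,0,-0.04,42],[0.53,0.19,0,-0.04,42],[0.53,0.18,0,-0.04,42],[0.54,0.16,0,-0.04,42],[0.54,0.13,0,-0.04,42]]
  ]
}}

```text
time_s: 8.15
tcp_pos: [0.5353, 0.1102, 0.2489]
eef_rot: [[-0.227, 0.974, -0.007], [0.974, 0.227, -0.002], [-0.0, -0.007, -1.0]]
ft_force: [-7.8, -3.2, 6.0]
grip_width: 0.42
grasp_force: 4.3
```

{"method": "send_rows", "body": {
  "targets": [
    [[0.55,0.11,0,-0.04,42],[0.55,0.09,0,-0.04,42],[0.56,0.07,0,-0.04,42],[0.56,0.04,0,-0.04,42],[0.56,0.02,0,-0.04,42]]
  ]
}}

```text
time_s: 8.65
tcp_pos: [0.563, 0.1141, 0.249]
eef_rot: [[-0.029, 1.0, -0.008], [1.0, 0.029, -0.001], [-0.001, -0.008, -1.0]]
ft_force: [-8.5, -2.3, 6.9]
grip_width: 0.416
grasp_force: 4.3
```

{"method": "send_rows", "body": {
  "targets": [
    [[0.56,0.0,0,-0.04,42],[0.55,-0.02,0,-0.04,42],[0.56,-0.04,0,-0.04,42],[0.56,-0.07,0,-0.04,42],[0.55,-0.09,0,-0.04,42]]
  ]
}}

```text
time_s: 9.15
tcp_pos: [0.5907, 0.1124, 0.2489]
eef_rot: [[0.17, 0.985, -0.008], [0.986, -0.17, -0.0], [-0.002, -0.007, -1.0]]
ft_force: [-8.6, -2.1, 6.0]
grip_width: 0.425
grasp_force: 4.3
```

```bash
python3 st.py
```

```text
t 9.15 phi 0.1626 r 0.1385 z 0.2489 yaw 0.17 Ft -8.11 [-8.57 -2.11  6.03] [-0.28  1.81  0.13]
```

{"method": "send_rows", "body": {
  "targets": [
    [[0.55,-0.11,0,-0.04,42],[0.54,-0.13,0,-0.04,42],[0.54,-0.16,0,-0.04,42],[0.53,-0.18,0,-0.04,42],[0.53,-0.19,0,-0.04,42]]
  ]
}}

```text
time_s: 9.65
tcp_pos: [0.6175, 0.1051, 0.2489]
eef_rot: [[0.362, 0.932, -0.008], [0.932, -0.362, 0.0], [-0.003, -0.008, -1.0]]
ft_force: [-8.8, -0.9, 4.7]
grip_width: 0.423
grasp_force: 4.2
```

{"method": "send_rows", "body": {
  "targets": [
    [[0.52,-0.22,0,-0.04,42],[0.5,-0.24,0,-0.04,42],[0.5,-0.26,0,-0.04,42]]
  ]
}}

```text
time_s: 9.95
tcp_pos: [0.6327, 0.0983, 0.2488]
eef_rot: [[0.47, 0.882, -0.008], [0.882, -0.47, 0.001], [-0.003, -0.008, -1.0]]
ft_force: [-9.1, -0.7, 3.6]
grip_width: 0.428
grasp_force: 4.2
```

{"method": "send_rows", "body": {
  "targets": [
    [[0.49,-0.27,0,-0.04,42],[0.47,-0.3,0,-0.04,42],[0.46,-0.32,0,-0.04,42]]
  ]
}}

```text
time_s: 10.25
tcp_pos: [0.6468, 0.0898, 0.2488]
eef_rot: [[0.572, 0.82, -0.008], [0.82, -0.572, 0.001], [-0.004, -0.008, -1.0]]
ft_force: [-9.3, 0.9, 4.9]
grip_width: 0.419
grasp_force: 4.2
```

```bash
python3 st.py;python3 plan.py .62 -.62 14
```

```text
t 10.25 phi 0.6028 r 0.1385 z 0.2488 yaw 0.609 Ft -8.19 [-9.31  0.91  4.94] [0.24 1.93 0.12]
[[-1.04, 0.67, 0, 0.0886, 42], [-1.1, 0.59, 0, 0.0886, 42], [-1.14, 0.48, 0, 0.0886, 42], [-1.18, 0.37, 0, 0.0886, 42], [-1.21, 0.28, 0, 0.0886, 42], [-1.23, 0.16, 0, 0.0886, 42], [-1.23, 0.06, 0, 0.0886, 42], [-1.24, -0.06, 0, 0.0886, 42], [-1.23, -0.16, 0, 0.0886, 42], [-1.21, -0.28, 0, 0.0886, 42], [-1.18, -0.37, 0, 0.0886, 42], [-1.14, -0.48, 0, 0.0886, 42], [-1.1, -0.59, 0, 0.0886, 42], [-1.04, -0.67, 0, 0.0886, 42]]
```

{"method": "send_rows", "body": {
  "targets": [
    [[-1.04,0.67,0,0.0886,42],[-1.1,0.59,0,0.0886,42],[-1.14,0.48,0,0.0886,42],[-1.18,0.37,0,0.0886,42],[-1.21,0.28,0,0.0886,42],[-1.23,0.16,0,0.0886,42],[-1.23,0.06,0,0.0886,42]]
  ]
}}

```text
time_s: 10.95
tcp_pos: [0.5694, 0.1157, 0.2495]
eef_rot: [[-0.015, 1.0, 0.003], [1.0, 0.015, 0.0], [0.0, 0.003, -1.0]]
ft_force: [2.3, 0.0, -0.6]
grip_width: 0.417
grasp_force: 1.2
```

{"method": "send_rows", "body": {
  "targets": [
    [[-1.24,-0.06,0,0.0886,42],[-1.23,-0.16,0,0.0886,42],[-1.21,-0.28,0,0.0886,42],[-1.18,-0.37,0,0.0886,42],[-1.14,-0.48,0,0.0886,42],[-1.1,-0.59,0,0.0886,42],[-1.04,-0.67,0,0.0886,42],[0,0,0,0,42]]
  ]
}}

```text
time_s: 11.75
tcp_pos: [0.4867, 0.0884, 0.2495]
eef_rot: [[-0.59, 0.807, 0.0], [0.807, 0.59, 0.0], [0.0, 0.0, -1.0]]
ft_force: [-0.3, -0.1, 0.8]
grip_width: 0.418
grasp_force: 0.0
```

```bash
python3 st.py
```

```text
t 11.75 phi -0.6267 r 0.1392 z 0.2495 yaw -0.631 Ft -0.33 [-0.34 -0.09  0.8 ] [-0.01  0.03 -0.03]
```

{"method": "send_rows", "body": {
  "targets": [
    [[0.46,0.32,0,-0.04,42],[0.48,0.29,0,-0.04,42],[0.48,0.28,0,-0.04,42],[0.5,0.26,0,-0.04,42],[0.51,0.24,0,-0.04,42]]
  ]
}}

```text
time_s: 12.25
tcp_pos: [0.5116, 0.1025, 0.249]
eef_rot: [[-0.415, 0.91, -0.001], [0.91, 0.415, -0.001], [-0.0, -0.002, -1.0]]
ft_force: [-2.6, -3.1, 2.5]
grip_width: 0.415
grasp_force: 1.9
```

{"method": "send_rows", "body": {
  "targets": [
    [[0.51,0.22,0,-0.04,42],[0.53,0.19,0,-0.04,42],[0.53,0.18,0,-0.04,42]]
  ]
}}

```text
time_s: 12.55
tcp_pos: [0.525, 0.1074, 0.2487]
eef_rot: [[-0.303, 0.953, -0.007], [0.953, 0.303, -0.003], [-0.0, -0.007, -1.0]]
ft_force: [-8.5, -4.9, 6.0]
grip_width: 0.421
grasp_force: 4.3
```

{"method": "send_rows", "body": {
  "targets": [
    [[0.54,0.16,0,-0.04,42],[0.54,0.13,0,-0.04,42]]
  ]
}}

```text
time_s: 12.75
tcp_pos: [0.5356, 0.1103, 0.2487]
eef_rot: [[-0.226, 0.974, -0.007], [0.974, 0.226, -0.002], [-0.001, -0.008, -1.0]]
ft_force: [-7.8, -4.1, 6.2]
grip_width: 0.422
grasp_force: 4.3
```

{"method": "send_rows", "body": {
  "targets": [
    [[0.55,0.11,0,-0.04,42],[0.55,0.09,0,-0.04,42],[0.56,0.07,0,-0.04,42]]
  ]
}}

```text
time_s: 13.05
tcp_pos: [0.5521, 0.1133, 0.2487]
eef_rot: [[-0.108, 0.994, -0.007], [0.994, 0.108, -0.002], [-0.001, -0.008, -1.0]]
ft_force: [-8.3, -2.5, 5.5]
grip_width: 0.423
grasp_force: 4.3
```

{"method": "send_rows", "body": {
  "targets": [
    [[0.56,0.04,0,-0.04,42],[0.56,0.02,0,-0.04,42],[0.56,0.0,0,-0.04,42]]
  ]
}}

```text
time_s: 13.35
tcp_pos: [0.5688, 0.1142, 0.2487]
eef_rot: [[0.012, 1.0, -0.008], [1.0, -0.012, -0.002], [-0.002, -0.008, -1.0]]
ft_force: [-9.2, -2.0, 5.6]
grip_width: 0.421
grasp_force: 4.3
```

{"method": "send_rows", "body": {
  "targets": [
    [[0.55,-0.02,0,-0.04,42],[0.56,-0.04,0,-0.04,42]]
  ]
}}

```text
time_s: 13.55
tcp_pos: [0.5799, 0.1137, 0.2487]
eef_rot: [[0.091, 0.996, -0.008], [0.996, -0.091, -0.001], [-0.002, -0.008, -1.0]]
ft_force: [-8.0, -1.6, 6.7]
grip_width: 0.418
grasp_force: 4.3
```

{"method": "send_rows", "body": {
  "targets": [
    [[0.56,-0.07,0,-0.04,42],[0.55,-0.09,0,-0.04,42],[0.55,-0.11,0,-0.04,42]]
  ]
}}

```text
time_s: 13.85
tcp_pos: [0.5961, 0.1114, 0.2486]
eef_rot: [[0.21, 0.978, -0.009], [0.978, -0.21, -0.001], [-0.003, -0.008, -1.0]]
ft_force: [-9.7, -1.9, 5.8]
grip_width: 0.417
grasp_force: 4.8
```

{"method": "send_rows", "body": {
  "targets": [
    [[0.54,-0.13,0,-0.04,42],[0.54,-0.16,0,-0.04,42]]
  ]
}}

```text
time_s: 14.05
tcp_pos: [0.6065, 0.1088, 0.2485]
eef_rot: [[0.287, 0.958, -0.01], [0.958, -0.287, -0.0], [-0.003, -0.009, -1.0]]
ft_force: [-9.7, -0.8, 7.0]
grip_width: 0.418
grasp_force: 5.2
```

{"method": "send_rows", "body": {
  "targets": [
    [[0.53,-0.18,0,-0.04,42],[0.53,-0.19,0,-0.04,42]]
  ]
}}

```text
time_s: 14.25
tcp_pos: [0.6168, 0.1054, 0.2485]
eef_rot: [[0.362, 0.932, -0.011], [0.932, -0.362, 0.0], [-0.004, -0.01, -1.0]]
ft_force: [-12.4, -0.5, 7.4]
grip_width: 0.42
grasp_force: 5.6
```

{"method": "send_rows", "body": {
  "targets": [
    [[0.52,-0.22,0,-0.04,42]]
  ]
}}

```text
time_s: 14.35
tcp_pos: [0.6218, 0.1033, 0.2484]
eef_rot: [[0.399, 0.917, -0.011], [0.917, -0.399, 0.001], [-0.004, -0.01, -1.0]]
ft_force: [-12.3, -0.2, 7.8]
grip_width: 0.422
grasp_force: 5.8
```

{"method": "send_rows", "body": {
  "targets": [
    [[0.5,-0.24,0,-0.04,42]]
  ]
}}

```text
time_s: 14.45
tcp_pos: [0.6266, 0.1012, 0.2484]
eef_rot: [[0.435, 0.9, -0.012], [0.9, -0.435, 0.001], [-0.004, -0.011, -1.0]]
ft_force: [-12.2, -1.3, 7.5]
grip_width: 0.423
grasp_force: 6.0
```

The force (single readings, noisy) and the pad force put the rise at about 3.5 N. The angle since contact (about 0.28 rad) agrees. I'll let go now.

{"method": "send_rows", "body": {
  "targets": [
    [[-0.4,0.2,0,0,42],[0,0,0,0,65],[0,0,0,0,65],[0,0,1.5,0,65],[0,0,3,0,65],[0,0,4,0,65],[-2,3,3,0,65],[-3,4,0,0,65],[-3,4,0,0,65],[-2,3,0,0,65]]
  ]
}}

```text
time_s: 15.45
tcp_pos: [0.5261, 0.2458, 0.3664]
eef_rot: [[0.431, 0.902, 0.004], [0.902, -0.431, 0.004], [0.005, 0.002, -1.0]]
ft_force: [0.2, -0.0, 0.0]
grip_width: 0.65
grasp_force: 0.0
```

{"method": "send_rows", "body": {
  "targets": [
    [[0,0,0,0,65],[0,0,0,0,65],[0,0,0,0,65]]
  ]
}}

```text
time_s: 15.75
tcp_pos: [0.5281, 0.2412, 0.3653]
eef_rot: [[0.434, 0.901, 0.004], [0.901, -0.434, 0.0], [0.002, 0.003, -1.0]]
ft_force: [0.9, -0.5, -0.2]
grip_width: 0.653
grasp_force: 0.0
```

```bash
python3 -c "
from h import *
look('c4')"; python3 st.py
```

```text
blue 598 [0.5999 0.1115] r 0.139 ang 0.228
red 48 [0.5989 0.0515] r 0.082 ang 0.384
t 15.8 phi -0.1507 r 0.2682 z 0.3649 yaw 0.45 Ft 0.5 [ 0.56 -0.37 -0.7 ] [0.03 0.03 0.  ]
```

View pics/c4.png

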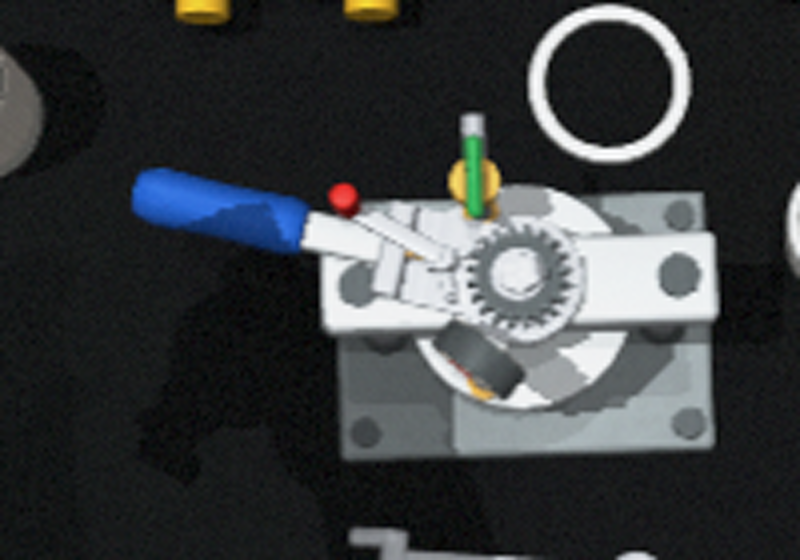

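The knob at (343,198) is fully on tighten: lever angle about 0.27. The handle was nudged back to about 0.23 rad as I left, which only clicks the ratchet and does not turn the screw. The gripper is clear of everything and the handle is at rest, so I'm handing in.

```bash
python3 -c "
from h import *
print(bot.job_done())"
```

```text
the job is handed in; nothing more can be done
None
```

I handed the job in with the lever on tighten (about 0.27 rad), the handle released, and the screw tightened until the pull had risen an estimated 3.3–4.8 N over running free; the hand-in gave no verdict.

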